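Unstack the polishing bars into their colour trays

TASK

Polishing compounds must not be mixed: take the two piles of bars apart, and lay each bar flat inside the tray whose floor has the bar's own colour, the same broad side up as it lies now. The bars are brittle, so set them down and do not let any of them fall, and leave the white tin and the small white pot where they are.

Things in the scene. Friction and masses are not known exactly. Their poses are not given: they have to be found in the camera images.
- red_bar_center (a point): centre (half-way up) of the red bar of polishing compound, a loose brittle block 80 mm long (its x axis), 40 mm wide (y) and 28 mm high (z), 120 g give or take a third, with a paper band round its middle and coloured ends; its two ends are alike. At the start two bars lie on the table and each carries one other bar crosswise on its middle (centres at z = 14 and 42 mm)
- green_bar_center (a point): centre (half-way up) of the green bar of polishing compound, a loose brittle block 80 mm long (its x axis), 40 mm wide (y) and 28 mm high (z), 120 g give or take a third, with a paper band round its middle and coloured ends; its two ends are alike. At the start two bars lie on the table and each carries one other bar crosswise on its middle (centres at z = 14 and 42 mm)
- blue_bar_center (a point): centre (half-way up) of the blue bar of polishing compound, a loose brittle block 80 mm long (its x axis), 40 mm wide (y) and 28 mm high (z), 120 g give or take a third, with a paper band round its middle and coloured ends; its two ends are alike. At the start two bars lie on the table and each carries one other bar crosswise on its middle (centres at z = 14 and 42 mm)
- yellow_bar_center (a point): centre (half-way up) of the yellow bar of polishing compound, a loose brittle block 80 mm long (its x axis), 40 mm wide (y) and 28 mm high (z), 120 g give or take a third, with a paper band round its middle and coloured ends; its two ends are alike. At the start two bars lie on the table and each carries one other bar crosswise on its middle (centres at z = 14 and 42 mm)
- red_tray: fixed shallow wooden tray with a red floor, outside 108 mm long (its x axis), 68 mm wide (y), 9 mm high; inside 100 x 60 mm, floor 3 mm above the table; its two ends are alike. Origin: centre of its underside, on the table
- green_tray: fixed shallow wooden tray with a green floor, outside 108 mm long (its x axis), 68 mm wide (y), 9 mm high; inside 100 x 60 mm, floor 3 mm above the table; its two ends are alike. Origin: centre of its underside, on the table
- blue_tray: fixed shallow wooden tray with a blue floor, outside 108 mm long (its x axis), 68 mm wide (y), 9 mm high; inside 100 x 60 mm, floor 3 mm above the table; its two ends are alike. Origin: centre of its underside, on the table
- yellow_tray: fixed shallow wooden tray with a yellow floor, outside 108 mm long (its x axis), 68 mm wide (y), 9 mm high; inside 100 x 60 mm, floor 3 mm above the table; its two ends are alike. Origin: centre of its underside, on the table
- white_tin: bystander: loose flat round white tin, 55 mm across, 11 mm high; origin: centre of its underside
- white_pot: bystander: loose small white screw-lid pot, 34 mm across, 38 mm high; origin: centre of its underside
There are look-alikes about, which are no part of the job. Leave any purple look-alike of the yellow_tray alone.

How it is judged (in metres and radians):
At the end, for the whole second after the job is handed in: each bar lies flat (within 0.1 rad, on the floor of the tray) inside the tray of its own colour, its centre within 16 mm of the tray's centre in plan, same side up as at the start, released and at rest (horizontal distance between red_bar_center and red_tray below 0.016 m and z of red_bar_center in the frame of red_tray between 0.013 and 0.02 m and angle between each of red_bar_center, green_bar_center, blue_bar_center, yellow_bar_center's own z axis and vertical below 0.1 rad and linear speed of each of red_bar, green_bar, blue_bar, yellow_bar below 0.02 m/s and contact force between each of red_bar, green_bar, blue_bar, yellow_bar and the fingers below 0.1 N and horizontal distance between green_bar_center and green_tray below 0.016 m and z of green_bar_center in the frame of green_tray between 0.013 and 0.02 m and horizontal distance between blue_bar_center and blue_tray below 0.016 m and z of blue_bar_center in the frame of blue_tray between 0.013 and 0.02 m and horizontal distance between yellow_bar_center and yellow_tray below 0.016 m and z of yellow_bar_center in the frame of yellow_tray between 0.013 and 0.02 m); the robot touches nothing.
It fails at once if a bar is dropped (moves at over 0.8 m/s with no finger on it) ((linear speed of red_bar above 0.8 m/s and contact force between red_bar and the fingers below 0.05 N) or (linear speed of green_bar above 0.8 m/s and contact force between green_bar and the fingers below 0.05 N) or (linear speed of blue_bar above 0.8 m/s and contact force between blue_bar and the fingers below 0.05 N) or (linear speed of yellow_bar above 0.8 m/s and contact force between yellow_bar and the fingers below 0.05 N)).
It fails at once if the white tin is moved by over 20 mm (distance of white_tin from where it was at the start of the episode above 0.02 m).
It fails at once if the small white pot is moved by over 20 mm (distance of white_pot from where it was at the start of the episode above 0.02 m).
It also fails if it takes over 109 s, if anything falls off the work surface, if the arm or the gripper's body presses on something with over 40 N, if the wrist force passes 120 N, or if a joint passes its speed limit or range.

ROBOT

A 6-joint arm with a two-finger parallel gripper is mounted at the origin on a cart in front of the work surface, level with it; the furniture and walls round the work are solid. World frame = base frame: x ahead of the robot, y to its left, z up, the work surface at z = 0. Lengths are in m, angles in degrees, forces in N, time in s.
With the tool pointing down it reaches from about 0.35 to 0.875 m from the base axis. Payload 4.2 kg.
Tool frame: the origin (TCP) lies between the finger pads; the fingertips stand 8 mm ahead of it and the grasp point (between the pads) lies 11 mm behind it; z points along the fingers, y is the line along which they close (so a half turn about z gives the same grasp; the last joint's range is limited). The gripper opens to 87 mm and grips with 3 to 60 N. Pads are 19 mm wide; open, the fingers measure 117 mm over their backs; the gripper's body (75 mm by 190 mm) begins 51 mm behind the grasp point.
Start: joints at [83.285, 22.042, 0.453, 0, -68.411, -14.817], TCP at [0.229, 0.581, 0.231] pointing down, gripper open.
Joint ranges: [-179.83, 179.83], [-69.29, 118.12], [-61.27, 80.66], [-181.25, 117.63], [-171.15, -9.14], [-177.46, 177.46]. Speed limits (degrees/s): [159.86, 159.86, 180, 180, 180, 180].

INTERFACE

Orientations are given as a 3x3 rotation matrix whose columns are the frame's x, y, z axes.
In Python, from station import sense, capture, camera_model, finish_job, find_in gives the robot as it stands. The module is installed in compiled form; this text tells all that it offers.
- The arm moves only by the tool arm_command, never from a script. Its argument "motion" is a list of rows, each a list of 7 numbers: the finger opening in mm, from 0 to 87, then the shift along the tool's x, y, z in mm, then the turn, a rotation vector about the tool's x, y, z in rad. In form: [[jaw, dx, dy, dz, rx, ry, rz], ...]. A call has 1 to 8 rows; each row shifts and turns the commanded pose from where the row before left it, along the tool's axes as they then stand; what a row does not reach is not made up. A row lasts 1/10 s, in which the tool goes at most 50 mm and 8.59 degrees, less where a joint would pass 70% of its speed; a pose out of reach is approached as far as the arm can. A call with a gripper value outside its range is refused whole. The fingers move at their own pace and stop on an object; the grip force is fixed at half the most. Time passes only in rows, so rows that do not move let the fingers close. It gives the time, the measured TCP pose, the force, the opening and the grip force at its end, in the units of the state.
- sense(): the state, without advancing time (a new reading comes with each control period).
- capture(name): name is "scene" or "top"; returns the picture (400x640x3 uint8, red, green, blue); there is no depth.
- camera_model(name): a dict with "fx", "fy", "cx", "cy" (pixels), "R" (3x3) and "t" (3): a world point X has camera coordinates R X + t. Camera axes: x right, y down, z forward; pixel columns grow to the right and rows downward; lengths in m; the calibration is good to about 2 mm. A picture is of the moment at which its call begins. camera_model takes no time and is no camera call.
- finish_job(): hands the job in; it is judged then, once.
Trained networks look in the newest picture that a camera, given by its name, has taken for a name from the list of things; names that differ only in an ending like _2 or _b are one class to them, and where a whole thing is asked for, a point or a joint stands for the part that bears it (a point fixed in the world has none). Each returns a list of dicts, best first, with "p" (0 to 1); they miss things now and then, are a little off and sometimes report something else, mostly with a low value. They report only what shows in the picture. A call takes as long as a camera call. They do not tell look-alikes from the thing itself.
- find_in(target, camera): "location" ([row, column] in pixels, amid what is visible of it).
The state is a dict: "time_s": time; "joints": joint angles; "joint_velocities": joint speeds; "effort": joint torques, N m; "tcp_pos": TCP position; "ee_rot": TCP orientation; "wrist_force": force on the tool from outside, world axes, zero at the start; "moment": the same for the moment, N m; "gripper_width": opening from 0.0 (shut) to 1.0 (fully open); "gripper_force": force on a finger pad.
Only numpy, scipy, OpenCV 4.12 (cv2) and the standard library are available. Lean on these libraries where they do the work, as an engineer would, in place of code of your own. Each camera call takes 0.05 s, during which the arm holds its last target. There are 200 camera calls.

## Working session

There is one attempt and no reset: what is moved stays moved. The work goes in short steps, Python scripts to look and compute and a tool call to move; the robot and the scene stay as the last step left them, time stands still between calls to the robot, and variables do not carry over. Pictures are saved under pics/ and viewed, at most 14 in all, crops included, and the job is handed in when it is done.

Besides the shell and the picture viewer there is one more tool, called as name([rows], argument=value, ...), one row to a line, values as JSON. arm_command: Moves the arm, as the interface text tells. Its arguments: {"type":"object","properties":{"motion":{"type":"array"}},"required":["motion"]}

```bash
mkdir -p pics
python3 - <<'E'
from station import *
import cv2
for n in ("scene","top"):
    im=capture(n); cv2.imwrite(f"pics/{n}0.png",im[:,:,::-1]); m=camera_model(n); print(n,m)
    for t in ["red_bar_center","green_bar_center","blue_bar_center","yellow_bar_center","red_tray","green_tray","blue_tray","yellow_tray","white_tin","white_pot"]:
        print(t,[( [round(v) for v in d["location"]],round(d["p"],2)) for d in find_in(t,n)][:4])
s=sense();print(s)
E
```

```text
scene {'fx': 507.88352209845254, 'fy': 507.88352209845254, 'cx': 319.3957451609776, 'cy': 203.28981910785137, 'R': array([[ 0.86841013, -0.4957342 ,  0.010557  ],
       [-0.34562452, -0.62044494, -0.70398279],
       [ 0.35553838,  0.60769703, -0.71013856]]), 't': array([-0.5183735 ,  0.04967996,  1.00734373])}
red_bar_center [([231, 387], 0.71), ([128, 291], 0.63)]
green_bar_center [([222, 291], 0.87)]
blue_bar_center [([205, 302], 0.87)]
yellow_bar_center [([215, 400], 0.77)]
red_tray [([130, 294], 0.85), ([233, 388], 0.35)]
green_tray [([279, 336], 0.66), ([207, 300], 0.65)]
blue_tray [([184, 343], 0.87)]
yellow_tray [([173, 268], 0.94), ([294, 418], 0.74), ([302, 244], 0.69)]
white_tin [([182, 412], 0.82), ([180, 345], 0.74)]
white_pot [([294, 420], 0.56), ([204, 301], 0.3)]
top {'fx': 378.7448941670651, 'fy': 378.7448941670651, 'cx': 322.4621640496969, 'cy': 198.91886913163498, 'R': array([[-0.02099243, -0.99977698, -0.00230503],
       [-0.97990474,  0.02103248, -0.19835406],
       [ 0.1983583 , -0.00190522, -0.98012772]]), 't': array([-0.21902186,  0.50175098,  0.96918002])}
[... 550 characters left out ...]
123988e+01, -1.48181059e+01]), 'joint_velocities': array([ 0.07565041, -0.02641617, -0.05784906,  0.00812032,  0.01006775,
        0.0147816 ]), 'effort': array([ 1.26491235e-03, -3.90481031e+01,  1.87622827e+01,  4.22425792e+00,
        1.54447305e-02, -3.37486949e-05]), 'tcp_pos': array([0.22933445, 0.58135805, 0.23053206]), 'ee_rot': array([[ 9.30211428e-01, -3.67024113e-01, -2.18912571e-05],
       [-3.67024114e-01, -9.30211426e-01, -6.04927098e-05],
       [ 1.83878566e-06,  6.43056292e-05, -9.99999998e-01]]), 'wrist_force': array([-0.08835256, -0.59019572, -0.06169791]), 'moment': array([ 0.01559651, -0.01497565,  0.00651925]), 'gripper_force': 0.0, 'gripper_width': 0.9995508854120664}
```

View pics/top0.png

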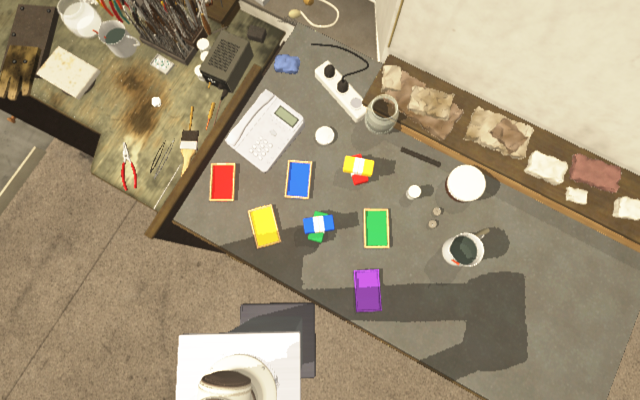

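View pics/scene0.png

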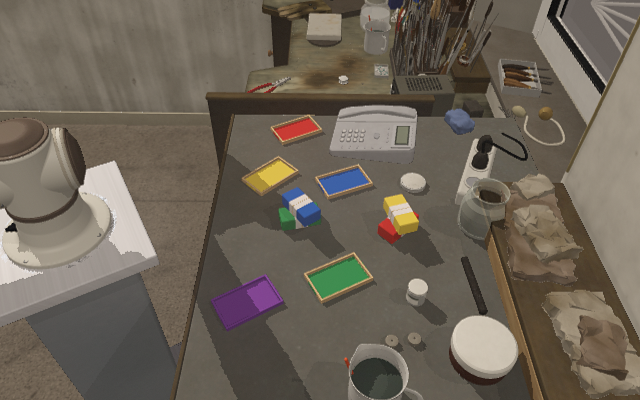

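Top view: the blue bar (226,319) lies on green, and yellow (167,358) on red. The trays are red (182,222), blue (180,298), yellow (226,264) and green (228,377). The purple look-alike is at (290,367), the tin at (136,324) and the pot at (191,414). The jar at (113,381) stands close to the yellow pile. Next I'll fit poses.

```bash
cat > h.py <<'E'
import numpy as np, cv2
from scipy.optimize import minimize
from station import *
HUE={"red":[(0,6),(174,180)],"green":[(50,80)],"blue":[(100,125)],"yellow":[(20,35)]}
M={n:camera_model(n) for n in ("scene","top")}
def proj(n,P):
    m=M[n]; c=np.atleast_2d(P)@m["R"].T+m["t"]
    return c[:,:2]/c[:,2:]*[m["fx"],m["fy"]]+[m["cx"],m["cy"]]
def back(n,rc,z):
    m=M[n]; d=m["R"].T@np.array([(rc[1]-m["cx"])/m["fx"],(rc[0]-m["cy"])/m["fy"],1]); o=-m["R"].T@m["t"]
    return o+d*(z-o[2])/d[2]
def cmask(im,col,smin=130):
    h=cv2.cvtColor(im,cv2.COLOR_RGB2HSV); k=np.zeros(h.shape[:2],bool)
    for a,b in HUE[col]: k|=(h[...,0]>=a)&(h[...,0]<=b)
    return (k&(h[...,1]>smin)&(h[...,2]>40)).astype(np.uint8)
def box(p,dim,z0,z1):
    c,s=np.cos(p[2]),np.sin(p[2]); L,W=dim[0]/2,dim[1]/2
    return np.array([[p[0]+c*a-s*b,p[1]+s*a+c*b,z] for a in(-L,L) for b in(-W,W) for z in((z0,z1) if z1>z0 else (z0,))])
def fit(ims,col,xy,dim,z0,z1,rad=.06):
    """pose whose outline matches the hull of the colour near xy, in all given cameras"""
    S=8; T={}
    for n,im in ims.items():
        k=cmask(im,col); roi=np.zeros_like(k)
        pts=proj(n,[[xy[0]+rad*np.cos(t),xy[1]+rad*np.sin(t),(z0+z1)/2] for t in np.linspace(0,6.3,40)])
        cv2.fillConvexPoly(roi,pts.round().astype(int),1); k&=roi
        k=cv2.morphologyEx(k,cv2.MORPH_OPEN,np.ones((2,2)))
        ys,xs=np.nonzero(k)
        if len(xs)<20: print("few",n,col,len(xs)); continue
        off=np.array([xs.min()-15,ys.min()-15]); size=(np.array([xs.max(),ys.max()])+15-off)*S
        q=np.concatenate([np.c_[xs+a,ys+b] for a in(-.5,.5) for b in(-.5,.5)])
        m=np.zeros(size[::-1],np.uint8)
        cv2.fillConvexPoly(m,cv2.convexHull(((q-off)*S).astype(np.int32)),1); T[n]=(m,off)
    def cost(p):
        e=0
        for n,(m,off) in T.items():
            r=np.zeros_like(m); cv2.fillConvexPoly(r,cv2.convexHull(((proj(n,box(p,dim,z0,z1))-off)*S).astype(np.int32)),1)
            e+=1-(r&m).sum()/(r|m).sum()
        return e/len(T)
    best=None
    for a in np.arange(0,np.pi,np.pi/8):
        r=minimize(cost,[*xy,a],method="Nelder-Mead",options=dict(initial_simplex=np.array([[*xy,a],[xy[0]+.01,xy[1],a],[xy[0],xy[1]+.01,a],[*xy,a+.2]]),xatol=1e-4,fatol=1e-4))
        if best is None or r.fun<best.fun: best=r
    p=best.x; return np.r_[p[:2].round(4),round(np.degrees(p[2])%180,1),round(best.fun,3)]
def look(names=("scene","top")): return {n:capture(n) for n in names}
E
cat > m1.py <<'E'
from h import *
ims=look()
tr={"red":(186,220),"green":(226,377),"blue":(177,298),"yellow":(224,264)}
for c,rc in tr.items():
    xy=back("top",rc,.003)[:2]
    print("tray",c,fit(ims,c,xy,(.1,.06),.003,.003,.075 if c=="red" else .065),*[fit({n:ims[n]},c,xy,(.1,.06),.003,.003,.065) for n in ims])
for c,rc in {"blue":(225,319),"yellow":(166,358)}.items():
    xy=back("top",rc,.05)[:2]
    print("bar",c,fit(ims,c,xy,(.08,.04),.028,.056),*[fit({n:ims[n]},c,xy,(.08,.04),.028,.056) for n in ims])
for c,rc in {"green":(226,319),"red":(168,358)}.items():
    xy=back("top",rc,.05)[:2]
    print("bar",c,fit(ims,c,xy,(.08,.04),0,.028,.05))
for n,rc,z in (("tin",(136,324),.011),("pot",(191,414),.038),("jar top?",(103,381),.1),("jar bottom",(132,381),0.0),("phone",(130,265),.04),("clutter",(163,325),0)): print(n,back("top",rc,z).round(3))
for n,rc,z in (("tin",(182,412),.011),("pot",(287,418),.038),("jarbase",(232,480),0.0)): print(n,back("scene",rc,z).round(3))
E
python3 m1.py
```

```text
tray red [5.612e-01 5.240e-02 1.794e+02 8.700e-02] [5.639e-01 5.230e-02 1.792e+02 7.400e-02] [0.5595 0.052  1.4    0.062 ]
tray green [ 4.226e-01 -3.776e-01  1.789e+02  1.050e-01] [ 4.230e-01 -3.746e-01  1.787e+02  9.000e-02] [ 4.218e-01 -3.802e-01  1.782e+02  1.120e-01]
tray blue [ 5.653e-01 -1.635e-01  1.749e+02  1.130e-01] [ 5.669e-01 -1.599e-01  1.743e+02  1.300e-01] [ 5.640e-01 -1.644e-01  1.752e+02  8.100e-02]
tray yellow [ 0.4314 -0.0689 14.3     0.085 ] [ 0.4335 -0.0685 14.      0.072 ] [ 0.4289 -0.0685 14.2     0.088 ]
bar blue [ 0.428  -0.2194 95.8     0.112 ] [ 0.4319 -0.2184 90.7     0.136 ] [ 4.275e-01 -2.192e-01  9.610e+01  3.000e-02]
bar yellow [ 0.5883 -0.3319 78.9     0.083 ] [ 5.900e-01 -3.315e-01  7.780e+01  2.400e-02] [ 0.586  -0.3322 80.3     0.081 ]
few scene green 0
bar green [ 4.250e-01 -2.160e-01  1.697e+02  1.040e-01]
bar red [  0.5839  -0.3385 179.2      0.392 ]
tin [ 0.69  -0.238  0.011]
pot [ 0.516 -0.48   0.038]
jar top? [ 0.747 -0.393  0.1  ]
jar bottom [ 0.703 -0.405  0.   ]
phone [ 0.701 -0.072  0.04 ]
clutter [ 0.613 -0.239  0.   ]
tin [ 0.689 -0.242  0.011]
pot [ 0.516 -0.482  0.038]
jarbase [ 0.727 -0.417  0.   ]
```

```bash
cat > go.py <<'E'
import sys, numpy as np
from station import sense
x,y,z,yaw=map(float,sys.argv[1:5]); s=sense(); R=s["ee_rot"]
cur=np.degrees(np.arctan2(R[1,0],R[0,0])); d=(yaw-cur+90)%180-90
if len(sys.argv)>5: d+=float(sys.argv[5])
a=np.radians(cur+d); T=np.array([[np.cos(a),np.sin(a),0],[np.sin(a),-np.cos(a),0],[0,0,-1]])
print("t",s["time_s"],"tcp",s["tcp_pos"].round(4),"yaw",cur.round(1),"tilt",R[:,2].round(3),"j",s["joints"].round(0),"w",round(s["gripper_width"]*87,1),"F",round(s["gripper_force"],1))
print("rz rad",-np.radians(d).round(3),"then tool mm",(T.T@(np.array([x,y,z])-s["tcp_pos"])*1000).round(1), "or without turn",(R.T@(np.array([x,y,z])-s["tcp_pos"])*1000).round(1))
E
python3 go.py .429 -.219 .13 95
```

```text
t 1.2 tcp [0.2293 0.5814 0.2305] yaw -21.5 tilt [-0. -0. -1.] j [ 83.  22.   0.  -0. -68. -15.] w 86.8 F 0.0
rz rad 1.108 then tool mm [ 814.7 -129.2  100.5] or without turn [479.5 671.2 100.6]
```

arm_command([
  [87,0,0,0,0,0,0.1385],
  [87,0,0,0,0,0,0.1385],
  [87,0,0,0,0,0,0.1385],
  [87,0,0,0,0,0,0.1385],
  [87,0,0,0,0,0,0.1385],
  [87,0,0,0,0,0,0.1385],
  [87,0,0,0,0,0,0.1385],
  [87,0,0,0,0,0,0.1385],
])

```text
time_s: 2.0
tcp_pos: [0.2293, 0.5814, 0.2305]
ee_rot: [[0.081, -0.997, -0.0], [-0.997, -0.081, -0.0], [0.0, 0.0, -1.0]]
wrist_force: [-0.6, 0.5, 0.4]
gripper_width: 0.998
gripper_force: 0.0
```

arm_command([
  [87,40,-16,0,0,0,0],
  [87,40,-16,0,0,0,0],
  [87,40,-16,0,0,0,0],
  [87,40,-16,0,0,0,0],
  [87,40,-16,0,0,0,0],
  [87,40,-16,0,0,0,0],
  [87,40,-16,0,0,0,0],
  [87,40,-17,0,0,0,0],
])

```text
time_s: 2.8
tcp_pos: [0.3861, 0.2722, 0.2309]
ee_rot: [[0.088, -0.996, 0.001], [-0.996, -0.088, 0.001], [-0.001, -0.001, -1.0]]
wrist_force: [0.7, 0.2, 0.5]
gripper_width: 0.998
gripper_force: 0.0
```

arm_command([
  [87,44,0,0,0,0,0],
  [87,44,0,0,0,0,0],
  [87,44,0,0,0,0,0],
  [87,44,0,0,0,0,0],
  [87,44,0,0,0,0,0],
  [87,44,0,0,0,0,0],
  [87,44,0,0,0,0,0],
  [87,44,0,0,0,0,0],
])

```text
time_s: 3.6
tcp_pos: [0.4162, -0.0786, 0.2311]
ee_rot: [[0.087, -0.996, 0.001], [-0.996, -0.087, 0.0], [-0.0, -0.002, -1.0]]
wrist_force: [1.3, -0.2, 0.2]
gripper_width: 1.005
gripper_force: 0.0
```

```bash
python3 go.py .429 -.219 .13 95
```

```text
t 3.6 tcp [ 0.4162 -0.0786  0.2311] yaw -85.0 tilt [ 0.001  0.    -1.   ] j [ 11.   2. -26.   0. -62.  -6.] w 87.4 F 0.0
rz rad 0.0 then tool mm [141.   -0.6 101.1] or without turn [141.   -0.4 101.1]
```

arm_command([
  [87,40,0,0,0,0,0],
  [87,40,0,0,0,0,0],
  [87,40,0,20,0,0,0],
  [87,22,0,20,0,0,0],
  [87,0,0,30,0,0,0],
  [87,0,0,30,0,0,0],
  [87,0,0,0,0,0,0],
])

```text
time_s: 4.3
tcp_pos: [0.4255, -0.218, 0.1271]
ee_rot: [[0.085, -0.996, -0.009], [-0.996, -0.085, 0.002], [-0.003, 0.009, -1.0]]
wrist_force: [-1.1, -0.1, -0.0]
gripper_width: 0.996
gripper_force: 0.0
```

```bash
python3 go.py .429 -.219 .045 95
```

```text
t 4.3 tcp [ 0.4255 -0.218   0.1271] yaw -85.1 tilt [-0.009  0.002 -1.   ] j [ -8.  14. -28.  -0. -49.  13.] w 86.7 F 0.0
rz rad -0.002 then tool mm [ 1.3 -3.4 82.1] or without turn [ 1.5 -4.1 82.1]
```

arm_command([
  [87,0,0,20,0,0,0],
  [87,0,0,20,0,0,0],
  [87,0,0,20,0,0,0],
  [87,0,0,10,0,0,0],
  [87,0,0,0,0,0,0],
])

```text
time_s: 4.8
tcp_pos: [0.4287, -0.2182, 0.0605]
ee_rot: [[0.088, -0.996, -0.001], [-0.996, -0.088, -0.0], [-0.0, 0.001, -1.0]]
wrist_force: [0.6, -1.2, 0.1]
gripper_width: 1.0
gripper_force: 0.0
```

```bash
python3 go.py .429 -.219 .045 95;python3 - <<'E'
from h import *
ims=look(); cv2.imwrite("pics/a.png",np.hstack([cv2.resize(ims["top"][150:300,240:400],(400,375)),cv2.resize(ims["scene"][130:280,220:380],(400,375))])[:,:,::-1])
E
```

```text
t 4.8 tcp [ 0.4287 -0.2182  0.0605] yaw -85.0 tilt [-0.001 -0.    -1.   ] j [ -8.  20. -32.   0. -38.  13.] w 87.0 F 0.0
rz rad 0.0 then tool mm [ 0.8 -0.3 15.5] or without turn [ 0.8 -0.3 15.5]
```

View pics/a.png

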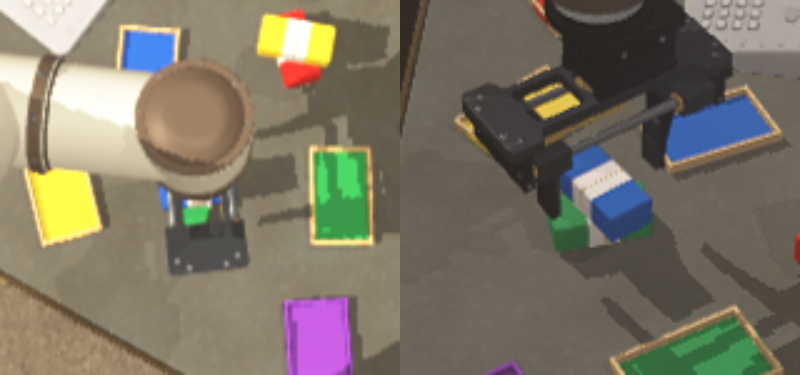

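The fingers straddle the blue bar, with the body clear of everything. I'll lower the last bit, then close.

arm_command([
  [87,0,0,8,0,0,0],
  [87,0,0,7.5,0,0,0],
  [87,0,0,0,0,0,0],
  [42,0,0,0,0,0,0],
  [36,0,0,0,0,0,0],
  [36,0,0,0,0,0,0],
  [36,0,0,0,0,0,0],
  [36,0,0,0,0,0,0],
])

```text
time_s: 5.7
tcp_pos: [0.4287, -0.2184, 0.0452]
ee_rot: [[0.087, -0.996, 0.0], [-0.996, -0.087, -0.0], [0.0, -0.0, -1.0]]
wrist_force: [-0.1, 0.0, -0.5]
gripper_width: 0.631
gripper_force: 0.0
```

```bash
python3 go.py .429 -.219 .045 95
```

```text
t 5.7 tcp [ 0.4287 -0.2184  0.0452] yaw -85.0 tilt [ 0. -0. -1.] j [ -8.  22. -33.   0. -36.  13.] w 54.9 F 0.0
rz rad -0.0 then tool mm [ 0.7 -0.3  0.2] or without turn [ 0.7 -0.3  0.2]
```

arm_command([
  [30,0,0,0,0,0,0],
  [30,0,0,0,0,0,0],
  [30,0,0,0,0,0,0],
  [30,0,0,0,0,0,0],
  [30,0,0,-5,0,0,0],
  [30,0,0,-10,0,0,0],
  [30,0,0,-15,0,0,0],
  [30,0,0,0,0,0,0],
])

```text
time_s: 6.5
tcp_pos: [0.4302, -0.2187, 0.0773]
ee_rot: [[0.087, -0.996, 0.005], [-0.996, -0.087, -0.001], [0.002, -0.005, -1.0]]
wrist_force: [0.3, 0.2, -0.8]
gripper_width: 0.458
gripper_force: 30.0
```

```bash
python3 go.py .566 -.162 .13 174.9
```

```text
t 6.5 tcp [ 0.4302 -0.2187  0.0773] yaw -85.0 tilt [ 0.005 -0.001 -1.   ] j [ -8.  19. -31.   0. -40.  13.] w 39.9 F 30.0
rz rad -1.394 then tool mm [130.2 -68.5 -52.7] or without turn [ -44.5 -140.5  -52.1]
```

arm_command([
  [30,0,0,-25,0,0,0],
  [30,0,0,-28,0,0,0],
  [30,0,0,0,0,0,-0.1394],
  [30,0,0,0,0,0,-0.1394],
  [30,0,0,0,0,0,-0.1394],
  [30,0,0,0,0,0,-0.1394],
  [30,0,0,0,0,0,-0.1394],
  [30,0,0,0,0,0,-0.1394],
])

```text
time_s: 7.3
tcp_pos: [0.4282, -0.2182, 0.1278]
ee_rot: [[0.801, -0.599, -0.0], [-0.599, -0.801, 0.0], [-0.001, 0.0, -1.0]]
wrist_force: [0.5, 1.3, -0.9]
gripper_width: 0.458
gripper_force: 30.0
```

arm_command([
  [30,0,0,0,0,0,-0.1394],
  [30,0,0,0,0,0,-0.1394],
  [30,0,0,0,0,0,-0.1394],
  [30,0,0,0,0,0,-0.1394],
  [30,32,-17,0,0,0,0],
  [30,32,-17,0,0,0,0],
  [30,33,-17,0,0,0,0],
  [30,33,-17,0,0,0,0],
])

```text
time_s: 8.1
tcp_pos: [0.565, -0.1616, 0.1278]
ee_rot: [[0.996, -0.09, -0.001], [-0.09, -0.996, 0.0], [-0.001, -0.0, -1.0]]
wrist_force: [0.6, -0.3, -0.6]
gripper_width: 0.454
gripper_force: 30.0
```

arm_command([
  [30,0,0,20,0,0,0],
  [30,0,0,20,0,0,0],
  [30,0,0,20,0,0,0],
  [30,0,0,0,0,0,0],
  [30,0,0,0,0,0,0],
])

```text
time_s: 8.6
tcp_pos: [0.5641, -0.1624, 0.068]
ee_rot: [[0.996, -0.089, -0.001], [-0.089, -0.996, -0.0], [-0.001, 0.0, -1.0]]
wrist_force: [1.1, -0.0, -1.0]
gripper_width: 0.452
gripper_force: 30.0
```

```bash
python3 go.py .566 -.162 .020 174.9;python3 - <<'E'
from h import *
ims=look(); cv2.imwrite("pics/b.png",np.hstack([cv2.resize(ims["top"][120:270,240:400],(400,375)),cv2.resize(ims["scene"][130:280,260:420],(400,375))])[:,:,::-1])
E
```

```text
t 8.6 tcp [ 0.5641 -0.1624  0.068 ] yaw -5.1 tilt [-0.001 -0.    -1.   ] j [ -0.  28. -17.   0. -46.  85.] w 39.3 F 30.0
rz rad -0.001 then tool mm [ 1.9 -0.5 48. ] or without turn [ 1.9 -0.6 48. ]
```

View pics/b.png

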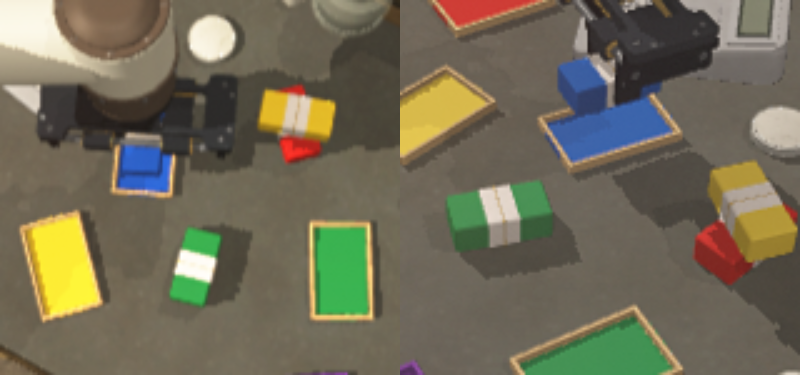

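The blue bar is held over the blue tray, and the green bar now lies free. I'll lower it and release.

arm_command([
  [30,2,0,15,0,0,0],
  [30,0,0,15,0,0,0],
  [30,0,0,10,0,0,0],
  [30,0,0,4,0,0,0],
  [30,0,0,2,0,0,0],
  [30,0,0,1,0,0,0],
  [30,0,0,0,0,0,0],
])

```text
time_s: 9.4
tcp_pos: [0.5665, -0.1625, 0.0215]
ee_rot: [[0.996, -0.09, 0.001], [-0.09, -0.996, -0.0], [0.001, 0.0, -1.0]]
wrist_force: [0.4, 1.1, -0.8]
gripper_width: 0.461
gripper_force: 30.0
```

arm_command([
  [44,0,0,0,0,0,0],
  [56,0,0,0,0,0,0],
  [64,0,0,0,0,0,0],
  [64,0,0,0,0,0,0],
  [64,0,0,0,0,0,0],
  [64,0,0,-20,0,0,0],
  [87,0,0,-40,0,0,0],
  [87,0,0,-50,0,0,0],
])

```text
time_s: 10.2
tcp_pos: [0.5646, -0.1623, 0.1302]
ee_rot: [[0.996, -0.09, -0.006], [-0.09, -0.996, 0.0], [-0.006, 0.0, -1.0]]
wrist_force: [1.6, 0.4, 0.1]
gripper_width: 0.837
gripper_force: 0.0
```

```bash
python3 - <<'E'
from h import *
ims=look()
xy=[.425,-.216]
print("green",fit(ims,"green",xy,(.08,.04),0,.028,.06),*[fit({n:ims[n]},"green",xy,(.08,.04),0,.028,.06) for n in ims])
E
python3 go.py .425 -.216 .13 170
```

```text
few scene green 0
few scene green 0
t 10.3 tcp [ 0.5711 -0.1632  0.1388] yaw -5.0 tilt [ 0.015 -0.003 -1.   ] j [ -0.  23. -12.   0. -54.  85.] w 80.4 F 0.0
rz rad 0.087 then tool mm [-134.7   77.4    8.8] or without turn [-141.    65.4    6.7]Traceback (most recent call last):
  File "<stdin>", line 4, in <module>
  File "h.py", line 41, in fit
    r=minimize(cost,[*xy,a],method="Nelder-Mead",options=dict(initial_simplex=np.array([[*xy,a],[xy[0]+.01,xy[1],a],[xy[0],xy[1]+.01,a],[*xy,a+.2]]),xatol=1e-4,fatol=1e-4))
    res = _minimize_neldermead(fun, x0, args, callback, bounds=bounds,
                               **options)
    fsim[k] = func(sim[k])
              ~~~~^^^^^^^^
    fx = function(np.copy(x), *(wrapper_args + args))
  File "h.py", line 38, in cost
    return e/len(T)
           ~^~~~~~~
ZeroDivisionError: division by zero
```

Run:
```python
from h import *
ims=look()
for n in ims:
    h=cv2.cvtColor(ims[n],cv2.COLOR_RGB2HSV); u,v=proj(n,[[.45,-.218,.028]])[0].round().astype(int); print(n,(v,u),h[v-2:v+3:2,u-2:u+3:2].tolist())
HUE["green"]=[(50,92)]
xy=[.425,-.216]
for s in (ims,{"scene":ims["scene"]},{"top":ims["top"]}):
    try: print("green",fit(s,"green",xy,(.08,.04),0,.028,.06))
    except Exception as e: print(e)
cv2.imwrite("pics/c.png",np.hstack([cv2.resize(ims["top"][120:270,240:400],(400,375)),cv2.resize(ims["scene"][130:280,260:420],(400,375))])[:,:,::-1])
```

```text
scene (np.int64(208), np.int64(310)) [[[64, 118, 145], [64, 122, 144], [64, 122, 144]], [[64, 121, 145], [64, 121, 145], [64, 120, 144]], [[64, 121, 143], [64, 122, 144], [64, 123, 143]]]
top (np.int64(218), np.int64(319)) [[[65, 169, 180], [65, 167, 180], [65, 167, 180]], [[65, 170, 181], [65, 168, 179], [65, 167, 180]], [[60, 106, 195], [63, 144, 183], [65, 171, 179]]]
few scene green 0
green [ 4.247e-01 -2.183e-01  1.651e+02  4.500e-02]
few scene green 0
division by zero
green [ 4.247e-01 -2.183e-01  1.651e+02  4.500e-02]
```

View pics/c.png

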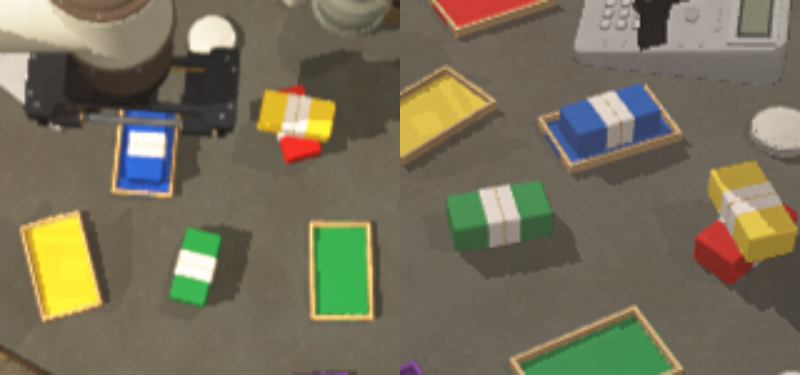

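The blue bar lies flat in the blue tray. I'll loosen the saturation threshold and remeasure the green bar.

```bash
sed -i 's/smin=130/smin=95/' h.py
python3 - <<'E'
from h import *
ims=look()
xy=[.425,-.218]
for s in (ims,{"scene":ims["scene"]},{"top":ims["top"]}): print("green",fit(s,"green",xy,(.08,.04),0,.028,.06))
E
python3 go.py .4255 -.2175 .13 165
```

```text
green [ 4.261e-01 -2.191e-01  1.648e+02  9.900e-02]
green [ 4.284e-01 -2.175e-01  1.597e+02  8.900e-02]
green [ 4.242e-01 -2.188e-01  1.651e+02  7.500e-02]
t 10.5 tcp [ 0.5652 -0.1623  0.1301] yaw -5.2 tilt [-0.002  0.    -1.   ] j [ -0.  24. -13.  -0. -54.  85.] w 86.0 F 0.0
rz rad 0.172 then tool mm [-1.207e+02  8.950e+01  1.000e-01] or without turn [-134.2   67.5    0.4]
```

arm_command([
  [87,0,0,0,0,0,0.086],
  [87,0,0,0,0,0,0.086],
  [87,-30,22.5,0,0,0,0],
  [87,-30,22.5,0,0,0,0],
  [87,-30,22.5,0,0,0,0],
  [87,-30,22.5,0,0,0,0],
  [87,0,0,20,0,0,0],
  [87,0,0,30,0,0,0],
])

```text
time_s: 11.3
tcp_pos: [0.4265, -0.219, 0.081]
ee_rot: [[0.966, -0.26, 0.002], [-0.26, -0.966, -0.001], [0.002, -0.0, -1.0]]
wrist_force: [1.4, -0.2, -0.2]
gripper_width: 1.006
gripper_force: 0.0
```

arm_command([
  [87,0,0,20,0,0,0],
  [87,0,0,0,0,0,0],
  [87,0,0,0,0,0,0],
])

```text
time_s: 11.6
tcp_pos: [0.4265, -0.2183, 0.0603]
ee_rot: [[0.966, -0.259, -0.003], [-0.259, -0.966, 0.0], [-0.003, 0.001, -1.0]]
wrist_force: [-0.6, -0.7, 0.2]
gripper_width: 1.002
gripper_force: 0.0
```

```bash
python3 go.py .426 -.2185 .017 165
```

```text
t 11.6 tcp [ 0.4265 -0.2183  0.0603] yaw -15.0 tilt [-0.003  0.    -1.   ] j [ -8.  20. -32.   0. -38.  83.] w 87.2 F 0.0
rz rad 0.0 then tool mm [-0.4  0.3 43.3] or without turn [-0.3  0.3 43.4]
```

arm_command([
  [87,0,0,20,0,0,0],
  [87,0,0,15,0,0,0],
  [60,0,0,8,0,0,0],
  [40,0,0,0,0,0,0],
  [30,0,0,0,0,0,0],
  [30,0,0,0,0,0,0],
  [30,0,0,0,0,0,0],
  [30,0,0,0,0,0,0],
])

```text
time_s: 12.4
tcp_pos: [0.4273, -0.2183, 0.0186]
ee_rot: [[0.966, -0.259, 0.001], [-0.259, -0.966, -0.0], [0.001, -0.0, -1.0]]
wrist_force: [0.7, 1.5, 1.1]
gripper_width: 0.532
gripper_force: 0.9
```

arm_command([
  [30,0,0,0,0,0,0],
  [30,0,0,0,0,0,0],
  [30,0,0,0,0,0,0],
  [30,0,0,0,0,0,0],
])

```text
time_s: 12.8
tcp_pos: [0.4274, -0.2183, 0.0185]
ee_rot: [[0.966, -0.259, 0.001], [-0.259, -0.966, -0.0], [0.001, -0.0, -1.0]]
wrist_force: [0.8, 3.9, 5.9]
gripper_width: 0.453
gripper_force: 30.0
```

```bash
python3 go.py .4226 -.3776 .085 179
```

```text
t 12.8 tcp [ 0.4274 -0.2183  0.0185] yaw -15.0 tilt [ 0.001 -0.    -1.   ] j [ -8.  24. -34.  -0. -32.  83.] w 39.4 F 30.0
rz rad -0.244 then tool mm [ -2.  159.4 -66.5] or without turn [ 36.6 155.1 -66.5]
```

arm_command([
  [30,0,0,-10,0,0,0],
  [30,0,0,-25,0,0,0],
  [30,0,0,-32,0,0,0],
  [30,0,0,0,0,0,-0.122],
  [30,0,0,0,0,0,-0.122],
  [30,-0.5,40,0,0,0,0],
  [30,-0.5,40,0,0,0,0],
  [30,-0.5,40,0,0,0,0],
])

```text
time_s: 13.6
tcp_pos: [0.4227, -0.3393, 0.0852]
ee_rot: [[1.0, -0.017, -0.001], [-0.017, -1.0, 0.0], [-0.001, -0.0, -1.0]]
wrist_force: [-0.1, 0.2, -1.3]
gripper_width: 0.458
gripper_force: 30.0
```

arm_command([
  [30,-0.5,39.4,0,0,0,0],
  [30,0,0,20,0,0,0],
  [30,0,0,20,0,0,0],
  [30,0,0,0,0,0,0],
  [30,0,0,0,0,0,0],
])

```text
time_s: 14.1
tcp_pos: [0.4217, -0.3777, 0.045]
ee_rot: [[1.0, -0.018, -0.001], [-0.018, -1.0, 0.0], [-0.001, -0.0, -1.0]]
wrist_force: [0.3, 0.4, -0.6]
gripper_width: 0.462
gripper_force: 30.0
```

```bash
python3 go.py .4226 -.3776 .022 179
```

```text
t 14.1 tcp [ 0.4217 -0.3777  0.045 ] yaw -1.0 tilt [-0.001  0.    -1.   ] j [-25.  28. -21.   0. -41. 114.] w 40.2 F 30.0
rz rad -0.0 then tool mm [ 0.9 -0.1 23. ] or without turn [ 0.9 -0.1 23. ]
```

arm_command([
  [30,1,0,10,0,0,0],
  [30,0,0,8,0,0,0],
  [30,0,0,3,0,0,0],
  [30,0,0,2,0,0,0],
  [30,0,0,0,0,0,0],
  [30,0,0,0,0,0,0],
])

```text
time_s: 14.7
tcp_pos: [0.4233, -0.3777, 0.0222]
ee_rot: [[1.0, -0.018, 0.0], [-0.018, -1.0, -0.0], [0.0, 0.0, -1.0]]
wrist_force: [-0.1, 0.0, -1.5]
gripper_width: 0.455
gripper_force: 30.0
```

arm_command([
  [44,0,0,0,0,0,0],
  [56,0,0,0,0,0,0],
  [64,0,0,0,0,0,0],
  [64,0,0,0,0,0,0],
  [64,0,0,0,0,0,0],
  [64,0,0,-20,0,0,0],
  [87,0,0,-40,0,0,0],
  [87,0,0,-50,0,0,0],
])

```text
time_s: 15.5
tcp_pos: [0.4217, -0.3769, 0.1314]
ee_rot: [[1.0, -0.018, -0.005], [-0.018, -1.0, 0.003], [-0.005, -0.003, -1.0]]
wrist_force: [0.7, -1.2, 0.3]
gripper_width: 0.838
gripper_force: 0.0
```

```bash
python3 go.py .588 -.332 .13 79
```

```text
t 15.5 tcp [ 0.4217 -0.3769  0.1314] yaw -1.0 tilt [-0.005  0.003 -1.   ] j [-25.  22. -16.  -0. -53. 114.] w 72.9 F 0.0
rz rad -1.397 then tool mm [ 75.8 154.6   1.4] or without turn [165.4 -47.9   0.7]
```

```bash
python3 go.py .588 -.332 .13 79 -180
python3 - <<'E'
from h import *
ims=look(("scene","top")); xy=[.588,-.332]
for s in (ims,{"scene":ims["scene"]},{"top":ims["top"]}): print("yellow",fit(s,"yellow",xy,(.08,.04),.028,.056,.06))
E
```

```text
t 15.5 tcp [ 0.4217 -0.3769  0.1314] yaw -1.0 tilt [-0.005  0.003 -1.   ] j [-25.  22. -16.  -0. -53. 114.] w 72.9 F 0.0
rz rad 1.745 then tool mm [ -75.8 -154.6    1.4] or without turn [165.4 -47.9   0.7]
few top yellow 0
yellow [ 5.900e-01 -3.316e-01  7.690e+01  2.400e-02]
yellow [ 5.900e-01 -3.316e-01  7.690e+01  2.400e-02]
few top yellow 0Traceback (most recent call last):
  File "<stdin>", line 3, in <module>
  File "h.py", line 41, in fit
    r=minimize(cost,[*xy,a],method="Nelder-Mead",options=dict(initial_simplex=np.array([[*xy,a],[xy[0]+.01,xy[1],a],[xy[0],xy[1]+.01,a],[*xy,a+.2]]),xatol=1e-4,fatol=1e-4))
    res = _minimize_neldermead(fun, x0, args, callback, bounds=bounds,
                               **options)
    fsim[k] = func(sim[k])
              ~~~~^^^^^^^^
    fx = function(np.copy(x), *(wrapper_args + args))
  File "h.py", line 38, in cost
    return e/len(T)
           ~^~~~~~~
ZeroDivisionError: division by zero
```

arm_command([
  [87,0,0,0,0,0,0.135],
  [87,0,0,0,0,0,0.135],
  [87,0,0,0,0,0,0.135],
  [87,0,0,0,0,0,0.135],
  [87,0,0,0,0,0,0.135],
  [87,0,0,0,0,0,0.135],
  [87,0,0,0,0,0,0.135],
  [87,0,0,0,0,0,0.135],
])

```text
time_s: 16.4
tcp_pos: [0.4231, -0.3777, 0.132]
ee_rot: [[0.451, -0.893, 0.0], [-0.893, -0.451, -0.0], [0.0, -0.0, -1.0]]
wrist_force: [0.2, 0.8, 0.2]
gripper_width: 0.996
gripper_force: 0.0
```

arm_command([
  [87,0,0,0,0,0,0.135],
  [87,0,0,0,0,0,0.135],
  [87,0,0,0,0,0,0.135],
  [87,0,0,0,0,0,0.135],
  [87,0,0,0,0,0,0.135],
  [87,-19,-38.7,0,0,0,0],
  [87,-19,-38.7,0,0,0,0],
  [87,-19,-38.7,0,0,0,0],
])

```text
time_s: 17.2
tcp_pos: [0.5495, -0.3449, 0.1322]
ee_rot: [[-0.201, -0.98, 0.001], [-0.98, 0.201, -0.0], [0.0, -0.001, -1.0]]
wrist_force: [0.2, -0.8, 0.6]
gripper_width: 1.0
gripper_force: 0.0
```

arm_command([
  [87,-19,-38.7,0,0,0,0],
  [87,0,0,20,0,0,0],
  [87,0,0,20,0,0,0],
  [87,0,0,20,0,0,0],
  [87,0,0,0,0,0,0],
  [87,0,0,0,0,0,0],
])

```text
time_s: 17.8
tcp_pos: [0.5901, -0.3345, 0.072]
ee_rot: [[-0.2, -0.98, -0.001], [-0.98, 0.2, -0.0], [0.0, 0.0, -1.0]]
wrist_force: [1.0, 0.5, 1.1]
gripper_width: 1.0
gripper_force: 0.0
```

```bash
python3 go.py .5885 -.3318 .045 78.5
python3 - <<'E'
from h import *
ims=look(); cv2.imwrite("pics/d.png",np.hstack([cv2.resize(ims["top"][80:270,280:440],(400,475)),cv2.resize(ims["scene"][130:320,320:480],(400,475))])[:,:,::-1])
E
```

```text
t 17.8 tcp [ 0.5901 -0.3345  0.072 ] yaw -101.6 tilt [-0.001 -0.    -1.   ] j [-16.  35.  -2.   0. -53.   4.] w 87.0 F 0.0
rz rad -0.001 then tool mm [-2.3  2.1 27. ] or without turn [-2.3  2.1 27. ]
```

View pics/d.png

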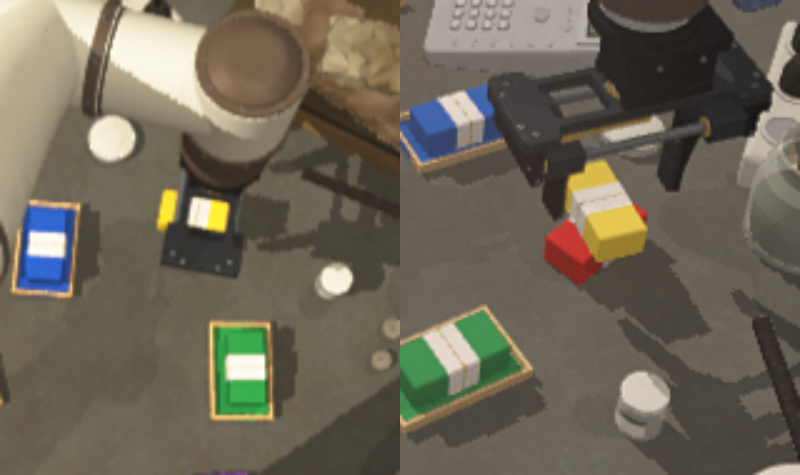

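The green bar lies in its tray, the fingers straddle the yellow bar, and the jar is clear of the gripper.

arm_command([
  [87,-2,2,10,0,0,0],
  [87,0,0,10,0,0,0],
  [70,0,0,7,0,0,0],
  [50,0,0,0,0,0,0],
  [30,0,0,0,0,0,0],
  [30,0,0,0,0,0,0],
  [30,0,0,0,0,0,0],
  [30,0,0,0,0,0,0],
])

```text
time_s: 18.7
tcp_pos: [0.5887, -0.332, 0.0454]
ee_rot: [[-0.201, -0.98, 0.001], [-0.98, 0.201, -0.0], [0.0, -0.001, -1.0]]
wrist_force: [-0.3, -0.3, 0.2]
gripper_width: 0.539
gripper_force: 0.0
```

arm_command([
  [30,0,0,0,0,0,0],
  [30,0,0,0,0,0,0],
  [30,0,0,0,0,0,0],
  [30,0,0,0,0,0,0],
])

```text
time_s: 19.1
tcp_pos: [0.5886, -0.332, 0.0453]
ee_rot: [[-0.201, -0.98, 0.0], [-0.98, 0.201, -0.0], [0.0, -0.0, -1.0]]
wrist_force: [-0.3, 0.3, 1.7]
gripper_width: 0.458
gripper_force: 30.0
```

```bash
python3 go.py .4314 -.0689 .13 14.2
```

```text
t 19.1 tcp [ 0.5886 -0.332   0.0453] yaw -101.6 tilt [ 0. -0. -1.] j [-16.  36.  -4.   0. -50.   4.] w 39.8 F 30.0
rz rad 1.121 then tool mm [ 87.8 293.6 -84.7] or without turn [-226.2  206.7  -84.8]
```

arm_command([
  [30,0,0,-10,0,0,0],
  [30,0,0,-25,0,0,0],
  [30,0,0,-30,0,0,0],
  [30,0,0,-20,0,0,0],
  [30,0,0,0,0,0,0.14],
  [30,0,0,0,0,0,0.14],
  [30,0,0,0,0,0,0.14],
  [30,0,0,0,0,0,0.14],
])

```text
time_s: 19.9
tcp_pos: [0.5882, -0.3318, 0.1304]
ee_rot: [[-0.695, -0.719, -0.0], [-0.719, 0.695, 0.0], [-0.0, 0.0, -1.0]]
wrist_force: [-0.7, 0.5, -0.3]
gripper_width: 0.455
gripper_force: 30.0
```

arm_command([
  [30,0,0,0,0,0,0.14],
  [30,0,0,0,0,0,0.14],
  [30,0,0,0,0,0,0.14],
  [30,0,0,0,0,0,0.141],
  [30,11,36.7,0,0,0,0],
  [30,11,36.7,0,0,0,0],
  [30,11,36.7,0,0,0,0],
  [30,11,36.7,0,0,0,0],
])

```text
time_s: 20.7
tcp_pos: [0.5088, -0.1993, 0.1303]
ee_rot: [[-0.97, -0.245, 0.0], [-0.245, 0.97, 0.0], [-0.0, 0.0, -1.0]]
wrist_force: [1.0, 0.5, -0.0]
gripper_width: 0.456
gripper_force: 30.0
```

arm_command([
  [30,11,36.7,0,0,0,0],
  [30,11,36.7,0,0,0,0],
  [30,11,36.7,0,0,0,0],
  [30,11,36.7,0,0,0,0],
  [30,0,0,30,0,0,0],
  [30,0,0,30,0,0,0],
  [30,0,0,0,0,0,0],
  [30,0,0,0,0,0,0],
])

```text
time_s: 21.5
tcp_pos: [0.4315, -0.069, 0.0706]
ee_rot: [[-0.969, -0.246, -0.0], [-0.246, 0.969, -0.0], [0.0, -0.0, -1.0]]
wrist_force: [0.9, 0.4, 0.2]
gripper_width: 0.454
gripper_force: 30.0
```

```bash
python3 go.py .4314 -.0689 .021 14.2
python3 - <<'E'
from h import *
ims=look(("scene","top")); xy=[.583,-.334]
for s in ims: 
  try: print("red",s,fit({s:ims[s]},"red",xy,(.08,.04),0,.028,.06))
  except Exception as e: print(e)
cv2.imwrite("pics/e.png",np.hstack([cv2.resize(ims["top"][110:270,230:390],(400,400)),cv2.resize(ims["scene"][130:290,240:400],(400,400))])[:,:,::-1])
E
```

```text
t 21.5 tcp [ 0.4315 -0.069   0.0706] yaw -165.8 tilt [-0. -0. -1.] j [ 12.  16. -37.   0. -37. -88.] w 39.5 F 30.0
rz rad 0.0 then tool mm [ 0.   0.1 49.6] or without turn [ 0.   0.1 49.6]
red scene [ 0.5879 -0.3322 13.8     0.027 ]
red top [ 0.5845 -0.3326 14.      0.093 ]
```

View pics/e.png

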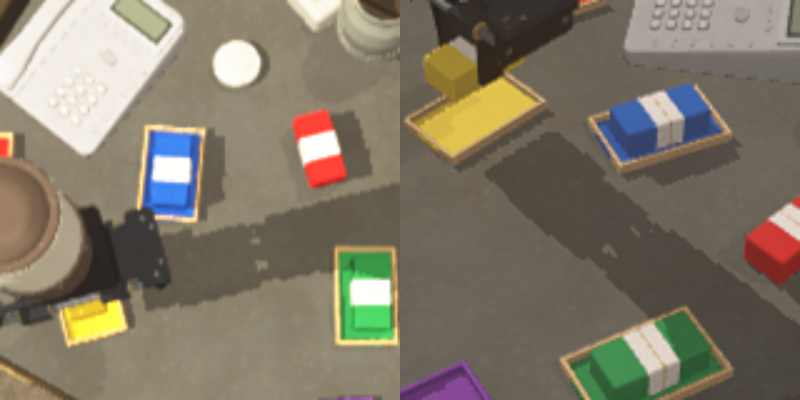

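The yellow bar is over its tray. Red lies free at about (0.586,-0.332), yaw 14°.

arm_command([
  [30,0,0,20,0,0,0],
  [30,0,0,15,0,0,0],
  [30,0,0,9,0,0,0],
  [30,0,0,4,0,0,0],
  [30,0,0,1.5,0,0,0],
  [30,0,0,0,0,0,0],
  [30,0,0,0,0,0,0],
])

```text
time_s: 22.3
tcp_pos: [0.4316, -0.0688, 0.0211]
ee_rot: [[-0.969, -0.245, 0.001], [-0.245, 0.969, 0.0], [-0.001, -0.0, -1.0]]
wrist_force: [-0.3, 0.0, -1.4]
gripper_width: 0.457
gripper_force: 30.0
```

arm_command([
  [44,0,0,0,0,0,0],
  [56,0,0,0,0,0,0],
  [64,0,0,0,0,0,0],
  [64,0,0,0,0,0,0],
  [64,0,0,0,0,0,0],
  [64,0,0,-20,0,0,0],
  [87,0,0,-40,0,0,0],
  [87,0,0,-50,0,0,0],
])

```text
time_s: 23.1
tcp_pos: [0.4296, -0.0691, 0.1304]
ee_rot: [[-0.969, -0.245, -0.005], [-0.245, 0.97, -0.001], [0.005, 0.0, -1.0]]
wrist_force: [1.2, 0.0, -0.6]
gripper_width: 0.837
gripper_force: 0.0
```

```bash
python3 go.py .586 -.3325 .13 14
```

```text
t 23.1 tcp [ 0.4296 -0.0691  0.1304] yaw -165.8 tilt [-0.005 -0.001 -1.   ] j [ 12.  10. -33.  -0. -47. -88.] w 72.8 F 0.0
rz rad 0.003 then tool mm [ -88.1 -293.4    0.4] or without turn [-8.710e+01 -2.937e+02 -2.000e-01]
```

arm_command([
  [87,-10.7,-36.7,0,0,0,0],
  [87,-10.7,-36.7,0,0,0,0],
  [87,-10.7,-36.7,0,0,0,0],
  [87,-10.7,-36.7,0,0,0,0],
  [87,-10.7,-36.7,0,0,0,0],
  [87,-10.7,-36.7,0,0,0,0],
  [87,-10.7,-36.7,0,0,0,0],
  [87,-10.7,-36.7,0,0,0,0],
])

```text
time_s: 23.9
tcp_pos: [0.5865, -0.3339, 0.1301]
ee_rot: [[-0.97, -0.245, -0.001], [-0.245, 0.97, 0.0], [0.001, 0.0, -1.0]]
wrist_force: [1.2, 1.3, -0.0]
gripper_width: 0.996
gripper_force: 0.0
```

arm_command([
  [87,0,0,30,0,0,0],
  [87,0,0,30,0,0,0],
  [87,0,0,10,0,0,0],
  [87,0,0,0,0,0,0],
  [87,0,0,0,0,0,0],
])

```text
time_s: 24.4
tcp_pos: [0.5869, -0.3327, 0.0618]
ee_rot: [[-0.969, -0.246, 0.001], [-0.246, 0.969, -0.001], [-0.001, -0.001, -1.0]]
wrist_force: [-0.3, 0.4, 0.9]
gripper_width: 0.998
gripper_force: 0.0
```

```bash
python3 go.py .586 -.3325 .018 14
```

```text
t 24.4 tcp [ 0.5869 -0.3327  0.0618] yaw -165.8 tilt [ 0.001 -0.001 -1.   ] j [-16.  35.  -3.   0. -51. -60.] w 86.8 F 0.0
rz rad 0.004 then tool mm [ 0.9  0.4 43.8] or without turn [ 0.9  0.5 43.8]
```

arm_command([
  [87,0,0,20,0,0,0],
  [87,0,0,15,0,0,0],
  [60,0,0,9,0,0,0],
  [40,0,0,0,0,0,0],
  [30,0,0,0,0,0,0],
  [30,0,0,0,0,0,0],
  [30,0,0,0,0,0,0],
  [30,0,0,0,0,0,0],
])

```text
time_s: 25.2
tcp_pos: [0.5864, -0.3326, 0.0171]
ee_rot: [[-0.969, -0.245, 0.001], [-0.245, 0.969, -0.0], [-0.001, -0.0, -1.0]]
wrist_force: [0.4, 1.1, 0.4]
gripper_width: 0.538
gripper_force: 0.5
```

arm_command([
  [30,0,0,0,0,0,0],
  [30,0,0,0,0,0,0],
  [30,0,0,0,0,0,0],
  [30,0,0,0,0,0,0],
])

```text
time_s: 25.6
tcp_pos: [0.5861, -0.3323, 0.0169]
ee_rot: [[-0.969, -0.245, -0.0], [-0.245, 0.969, 0.0], [-0.0, 0.0, -1.0]]
wrist_force: [-0.9, 1.8, 2.5]
gripper_width: 0.46
gripper_force: 30.0
```

```bash
python3 go.py .5612 .0524 .13 0.1
```

```text
t 25.6 tcp [ 0.5861 -0.3323  0.0169] yaw -165.8 tilt [-0.  0. -1.] j [-16.  38.  -5.  -0. -47. -60.] w 40.0 F 30.0
rz rad 0.246 then tool mm [  24.3  384.8 -113.1] or without turn [ -70.2  379.1 -113.1]
```

arm_command([
  [30,0,0,-10,0,0,0],
  [30,0,0,-30,0,0,0],
  [30,0,0,-40,0,0,0],
  [30,0,0,-33,0,0,0],
  [30,0,0,0,0,0,0.123],
  [30,0,0,0,0,0,0.123],
  [30,2.4,38.5,0,0,0,0],
  [30,2.4,38.5,0,0,0,0],
])

```text
time_s: 26.4
tcp_pos: [0.5808, -0.2557, 0.1295]
ee_rot: [[-1.0, 0.001, 0.0], [0.001, 1.0, -0.0], [-0.0, -0.0, -1.0]]
wrist_force: [0.5, 1.0, -1.2]
gripper_width: 0.459
gripper_force: 30.0
```

arm_command([
  [30,2.4,38.5,0,0,0,0],
  [30,2.4,38.5,0,0,0,0],
  [30,2.4,38.5,0,0,0,0],
  [30,2.4,38.5,0,0,0,0],
  [30,2.4,38.5,0,0,0,0],
  [30,2.4,38.5,0,0,0,0],
  [30,2.4,38.5,0,0,0,0],
  [30,2.4,38.5,0,0,0,0],
])

```text
time_s: 27.2
tcp_pos: [0.5614, 0.0538, 0.13]
ee_rot: [[-1.0, -0.002, 0.001], [-0.002, 1.0, 0.0], [-0.001, 0.0, -1.0]]
wrist_force: [0.7, 0.3, -0.8]
gripper_width: 0.458
gripper_force: 30.0
```

arm_command([
  [30,0,0,30,0,0,0],
  [30,0,0,30,0,0,0],
  [30,0,0,0,0,0,0],
  [30,0,0,0,0,0,0],
])

```text
time_s: 27.6
tcp_pos: [0.5618, 0.0522, 0.0699]
ee_rot: [[-1.0, -0.002, -0.0], [-0.002, 1.0, -0.001], [0.0, -0.001, -1.0]]
wrist_force: [0.3, 1.2, 1.1]
gripper_width: 0.457
gripper_force: 30.0
```

```bash
python3 go.py .5615 .0524 .0205 0.1
python3 - <<'E'
from h import *
ims=look(); cv2.imwrite("pics/f.png",np.hstack([cv2.resize(ims["top"][90:250,170:330],(400,400)),cv2.resize(ims["scene"][80:240,220:380],(400,400))])[:,:,::-1])
E
```

```text
t 27.6 tcp [0.5618 0.0522 0.0699] yaw -179.9 tilt [-0.    -0.001 -1.   ] j [  22.   26.  -20.    0.  -44. -112.] w 39.8 F 30.0
rz rad 0.0 then tool mm [ 0.3  0.2 49.4] or without turn [ 0.3  0.3 49.4]
```

View pics/f.png

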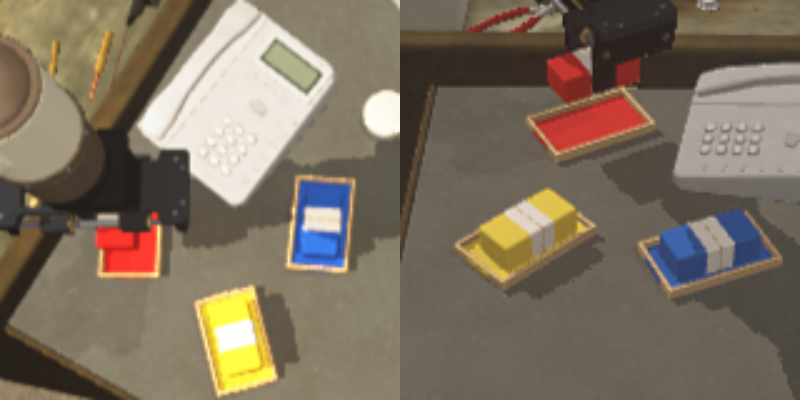

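The red bar is held over its tray, and yellow and blue lie in theirs. I'll check the ledge beside the red tray for clearance before lowering.

Run:
```python
from h import *
im=cv2.imread("pics/scene0.png"); cv2.imwrite("pics/g.png",cv2.resize(im[80:160,200:320],(780,520),interpolation=cv2.INTER_CUBIC))
for rc in ((115,235),(115,300),(114,270)):
    p=back("scene",rc,0); print(rc,p.round(3),[(z,proj("scene",[p+[0,0,z]])[0].round(1)) for z in (.02,.04,.06,.08)])
```

```text
(115, 235) [0.457 0.185 0.   ] [(0.02, array([234.1, 108.4])), (0.04, array([233.3, 101.6])), (0.06, array([232.4,  94.7])), (0.08, array([231.4,  87.6]))]
(115, 300) [0.601 0.106 0.   ] [(0.02, array([299.9, 108.4])), (0.04, array([299.7, 101.6])), (0.06, array([299.6,  94.7])), (0.08, array([299.5,  87.6]))]
(114, 270) [0.536 0.146 0.   ] [(0.02, array([269.5, 107.4])), (0.04, array([269.1, 100.6])), (0.06, array([268.6,  93.7])), (0.08, array([268.1,  86.6]))]
```

View pics/g.png

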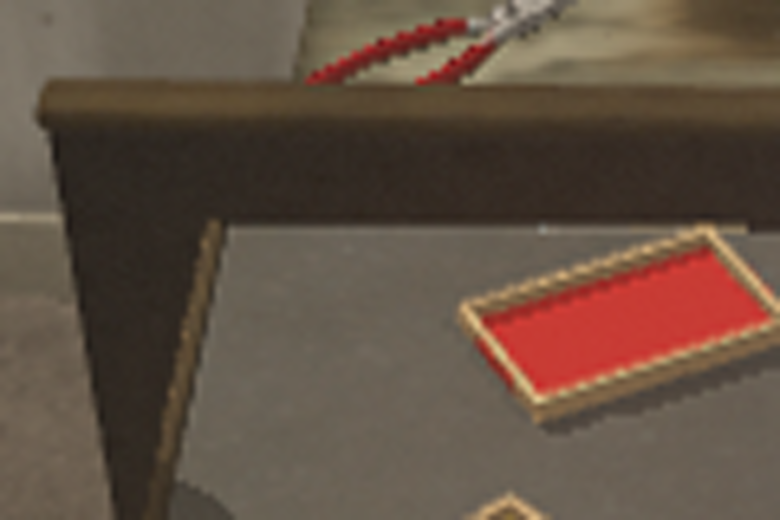

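The bench rim is about 45–65 mm high and the gripper body bottoms out at about 82 mm. It clears, but I'll lower gently and watch the force.

arm_command([
  [30,0,0,15,0,0,0],
  [30,0,0,10,0,0,0],
  [30,0,0,8,0,0,0],
  [30,0,0,6,0,0,0],
  [30,0,0,0,0,0,0],
])

```text
time_s: 28.2
tcp_pos: [0.5611, 0.0522, 0.0299]
ee_rot: [[-1.0, -0.002, -0.001], [-0.002, 1.0, -0.001], [0.001, -0.001, -1.0]]
wrist_force: [-0.7, 0.5, -0.7]
gripper_width: 0.457
gripper_force: 30.0
```

arm_command([
  [30,0,0,4,0,0,0],
  [30,0,0,3,0,0,0],
  [30,0,0,2,0,0,0],
  [30,0,0,1.2,0,0,0],
  [30,0,0,0,0,0,0],
])

```text
time_s: 28.7
tcp_pos: [0.5614, 0.0524, 0.0202]
ee_rot: [[-1.0, -0.002, -0.0], [-0.002, 1.0, -0.0], [0.0, -0.0, -1.0]]
wrist_force: [0.9, 0.1, -1.5]
gripper_width: 0.459
gripper_force: 30.0
```

arm_command([
  [44,0,0,0,0,0,0],
  [54,0,0,0,0,0,0],
  [60,0,0,0,0,0,0],
  [60,0,0,0,0,0,0],
  [60,0,0,-15,0,0,0],
  [60,0,0,-40,0,0,0],
  [60,0,0,-45,0,0,0],
  [60,0,0,-45,0,0,0],
])

```text
time_s: 29.5
tcp_pos: [0.5611, 0.0523, 0.1669]
ee_rot: [[-1.0, -0.002, -0.001], [-0.002, 1.0, -0.0], [0.001, -0.0, -1.0]]
wrist_force: [1.4, -0.1, -0.0]
gripper_width: 0.687
gripper_force: 0.0
```

arm_command([
  [60,20,-40,0,0,0,0],
  [60,20,-40,0,0,0,0],
  [60,20,-40,0,0,0,0],
  [60,20,-40,0,0,0,0],
  [60,0,-40,0,0,0,0],
  [60,0,-40,0,0,0,0],
  [60,0,0,0,0,0,0],
  [60,0,0,0,0,0,0],
])

```text
time_s: 30.3
tcp_pos: [0.4815, -0.1884, 0.1652]
ee_rot: [[-1.0, 0.001, -0.0], [0.001, 1.0, 0.0], [0.0, 0.0, -1.0]]
wrist_force: [-0.1, 0.2, -0.8]
gripper_width: 0.695
gripper_force: 0.0
```

Run:
```python
from h import *
ims=look()
tr={"red":(.5615,.0524),"green":(.4226,-.3776),"blue":(.5655,-.162),"yellow":(.4314,-.0689)}
cv2.imwrite("pics/z.png",np.hstack([cv2.resize(ims["top"][110:290,190:440],(400,288)),cv2.resize(ims["scene"][100:320,220:460],(400,367))[:288]])[:,:,::-1])
```

```text
(no output)
```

View pics/z.png

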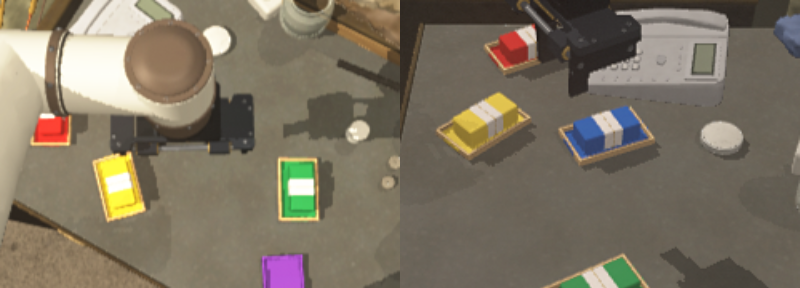

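All four bars look seated. I'll move the arm away and measure the offsets by the paper bands.

arm_command([
  [60,0,-45,-10,0,0,0],
  [60,0,-45,-10,0,0,0],
  [60,0,-45,-10,0,0,0],
  [60,0,-45,-10,0,0,0],
  [60,0,-45,0,0,0,0],
  [60,0,-45,0,0,0,0],
  [60,0,-45,0,0,0,0],
  [60,0,0,0,0,0,0],
])

```text
time_s: 31.2
tcp_pos: [0.4825, -0.5058, 0.2034]
ee_rot: [[-1.0, 0.001, -0.001], [0.001, 1.0, -0.0], [0.001, -0.0, -1.0]]
wrist_force: [-0.4, 0.3, -0.7]
gripper_width: 0.689
gripper_force: 0.0
```

Run:
```python
from h import *
ims=look()
tr={"red":(.5615,.0524),"green":(.4226,-.3776),"blue":(.5655,-.162),"yellow":(.4314,-.0689)}
for c,p in tr.items():
    for n,im in ims.items():
        h=cv2.cvtColor(im,cv2.COLOR_RGB2HSV); roi=np.zeros(h.shape[:2],np.uint8)
        cv2.fillConvexPoly(roi,proj(n,[[p[0]+.032*np.cos(t),p[1]+.032*np.sin(t),.031] for t in np.linspace(0,6.3,30)]).round().astype(int),1)
        w=(roi>0)&(h[...,1]<70)&(h[...,2]>120)
        # band top: brightest white
        ys,xs=np.nonzero(w)
        if len(xs)<10: print(c,n,"hidden"); continue
        q=back(n,(ys.mean(),xs.mean()),.029); print(c,n,len(xs),"offset mm",((q[:2]-p)*1000).round(1))
for t in ("white_tin","white_pot"): print(t,[(back("scene",d["location"],.011 if "tin" in t else .019).round(3),round(d["p"],2)) for d in find_in(t,"scene")][:2])
cv2.imwrite("pics/y.png",np.hstack([cv2.resize(ims["top"][110:290,190:440],(400,288)),cv2.resize(ims["scene"][100:320,220:460],(400,367))[:288]])[:,:,::-1])
```

```text
red scene 144 offset mm [ 2.7 -1.5]
red top 138 offset mm [ 2.6 -3.6]
green scene 336 offset mm [ 0.1 -4.2]
green top 199 offset mm [3.2 3.1]
blue scene 197 offset mm [-1.5 -3.1]
blue top 149 offset mm [-1.7 -2.3]
yellow scene 179 offset mm [ 5.5 -2.5]
yellow top 146 offset mm [ 3.5 -2. ]
white_tin []
white_pot [(array([ 0.514, -0.488,  0.019]), 0.89)]
```

View pics/y.png

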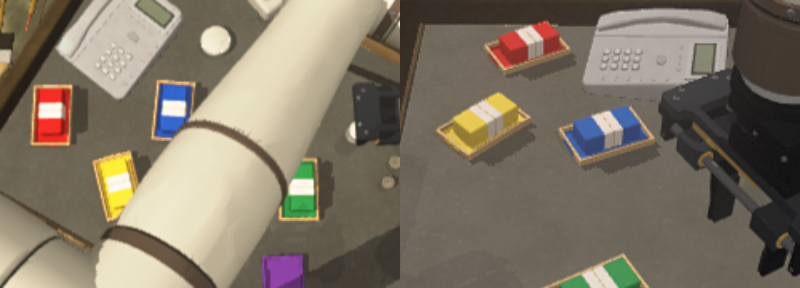

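All bars lie flat in their own trays within about 6 mm of centre. The tin and pot show in place, and the arm is clear.

```bash
python3 -c "
from station import *
print(finish_job())"
```

```text
the job is handed in; nothing more can be done
None
```

All four bars are lying flat in the trays of their own colours, within about 6 mm of centre by camera, the white tin and pot look untouched, and the job was handed in at about 31 s; no verdict came back.

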